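# Clip the phone into the self-centring charging cradle

## Task

Put the phone in the charging cradle, screen up: holding it at a slant, push one end under the lip of one sprung jaw and drive that jaw back until the other end can be lowered past the other jaw's lip onto the pad. Then ease the phone back, without letting the jaw snap, until both jaws hold it centred and straight over the charging coil, let go, and press it down lightly so that it really rests on the pad instead of hanging between the jaws. Use a light hand on the pad and jaws, and leave the other things on the desk where they are.

Things in the scene. Friction and masses are not known exactly. Their poses are not given: they have to be found in the camera images.
- phone_center (a point): Centre (half-way up) of the smartphone, 146 mm long (its x), 68 mm wide (its y), 9 mm thick (its z, out of the screen), about 190 g, tan case, blue lit screen. It starts screen up, flat on the black desk blotter, whose top is 3 mm above the desk. Grip it across its width. It may go into the cradle either way round.
- pad: Charging pad: dark strip 202 mm long (x), 42 wide (y), coil ring in the middle. Origin: middle of its upper face, 73 mm above the desk. x runs up the 15 degree slope to the upper jaw, z is square to it, up. A phone lying flat has its centre at z = 4.5 mm. The jaws' rubber faces can hold a phone's ends clear of the pad unless it is pressed down on it. It takes a press of 25 N, no more.
- bed: Metal rail under the pad that carries the jaws; same origin and axes as the pad. 204 x 44 mm, 13.5 mm thick with the pad, so the phone overhangs it by 12 mm each side and fingers fit beside it. The cradle stands fixed, on a narrow neck and a 124 mm round base 12 mm high. A push of more than 15 N strains the jaws.
- jaw_upper (a joint): How far (m) the upper sprung jaw is pushed outward (bed +x) from rest: 0 at rest, hard stop at 0.021. Spring: about 1.6 N at rest plus 0.35 N per mm (9 N at the stop). With the phone centred both jaws read about 0.005; for a flat phone to pass the other jaw's lip, a jaw must be back at least 0.015.
- jaw_lower (a joint): The same for the lower jaw, pushed back to bed -x; same spring and travel.
- jaw_upper_face (a point): Middle of the upper jaw's inner face, moving with it; at rest at bed x = +68 mm, z = 5.75 mm. Each jaw is 40 mm wide (bed y): an 8 mm thick wall with a lip that overhangs 4 mm inwards, its underside 11.5 mm and its top 15.5 mm above the pad. The 9 mm phone gets under it only when kept low on the pad and slanted by no more than about 14 degrees.
- jaw_lower_face (a point): The same point of the lower jaw: at rest at bed x = -68 mm, z = 5.75 mm.
- tumbler: Bystander: amber glass tumbler, 76 mm across, 85 mm high; origin under its centre.
- paperweight: Bystander: brass paperweight, 60 mm across, 47 mm high; origin under its centre.
- specs_case: Bystander: dark red spectacles case 62 x 155 x 36 mm; origin under its centre.
Mind the look-alikes: they are no part of the job. Of the things that look like the part that bears phone_center, take the one that is farthest to the robot's left at the start.

How it is judged:
On the way, in this order (a step that is already met when the one before it is completed fails the run):
1. one jaw is pushed back at least 12 mm by the slanted phone (over 3 degrees to the pad) (value of joint any of jaw_upper, jaw_lower above 0.012 m and angle between the z axis of phone_center and the z axis of pad, either way round above 0.052 rad and distance between phone_center and pad below 0.05 m), for 0.1 s.
2. the phone lies flat on the pad (angle between the z axis of phone_center and the z axis of pad, either way round below 0.03 rad and z of phone_center in the frame of pad below 0.0065 m), for 0.1 s.
At the end, for the whole second after the job is handed in: The phone lies at rest, screen up, flat and pressed down on the pad (gap under its middle less than 0.3 mm, within 1.7 degrees), its centre within 5 mm lengthwise and 7 mm sideways of the pad's middle, straight to 4 degrees, both jaws pushed back more than 1 mm by its ends (x of phone_center in the frame of pad between -0.005 and 0.005 m and y of phone_center in the frame of pad between -0.007 and 0.007 m and z of phone_center in the frame of pad between 0.002 and 0.0048 m and angle between the z axis of phone_center and the z axis of pad, either way round below 0.03 rad and angle between the x axis of phone_center and the x axis of pad, either way round below 0.07 rad and angle between phone_center's own z axis and vertical below 0.6 rad and value of joint each of jaw_upper, jaw_lower above 0.001 m and linear speed of phone below 0.01 m/s); the robot touches nothing.
It fails at once if the phone is pushed against the jaws or rail with more than 15 N, or pressed on the pad with more than 25 N (contact force between phone and bed above 15 N or contact force between phone and pad above 25 N).
It fails at once if the robot itself presses on the cradle with more than 10 N (contact force between any of the fingers, the arm and bed above 10 N or contact force between any of the fingers, the arm and pad above 10 N).
It fails at once if a jaw snaps back faster than 0.25 m/s (velocity of joint any of jaw_upper, jaw_lower below -0.25 m/s).
It fails at once if a bystander is moved more than 15 mm (distance of any of tumbler, paperweight, specs_case from where it was at the start of the episode above 0.015 m).
It also fails if it takes over 72 s, if anything falls off the work surface, if the arm or the gripper's body presses on something with over 40 N, if the wrist force passes 120 N, or if a joint passes its speed limit or range.

## Robot

A 6-joint arm with a two-finger parallel gripper is mounted at the origin on the work surface. World frame = base frame: x ahead of the robot, y to its left, z up, the work surface at z = 0. Lengths are in m, angles in rad, forces in N, time in s.
With the tool pointing down it reaches from about 0.35 to 0.725 m from the base axis. Payload 4.3 kg.
Tool frame: the origin (TCP) lies on the centre line of the jaws, within the pads' length; the fingertips stand 19 mm ahead of it and the grasp point (between the pads) is the TCP; z points along the fingers, y is the line along which they close (so a half turn about z gives the same grasp; the last joint's range is limited). The gripper opens to 85 mm and grips with 20 to 120 N. Pads are 22 mm wide; open, the fingers measure 114 mm over their backs; the gripper's body (76 mm by 85 mm) begins 54 mm behind the grasp point. The pads swing forward as they close: fully open they stand 13 mm farther back than shut.
Start: joints at [1.159, 0.377, 0.081, 1.274, 0, 1.46], TCP at [0.171, 0.549, 0.25] pointing down, gripper open.
Joint ranges: [-2.72, 2.72], [-0.84, 1.66], [-1.02, 1.22], [-1.77, 2.12], [-1.37, 1.28], [-3.14, 3.14]. Speed limits (rad/s): [2.57, 2.57, 3.14, 3.14, 3.14, 3.14].

## Interface

Orientations are given as a rotation vector (axis times angle).
In Python, from workcell import * gives the robot as it stands. The module is installed in compiled form; this text tells all that it offers.
- The arm moves only by the tool apply_moves, never from a script. Its argument "commands" is a list of rows, each a list of 7 numbers: the shift along the tool's x, y, z in cm, then the turn, a rotation vector about the tool's x, y, z in rad, then the finger opening in cm, from 0 to 8.54. In form: [[tx, ty, tz, ax, ay, az, claw], ...]. A call has 1 to 12 rows; each row is the pose to reach, as a shift and turn from the pose commanded when the call began, along the tool's axes at that moment; what a row does not reach only later rows make up. A row lasts 1/10 s, in which the tool goes at most 50 mm and 8.59 degrees, less where a joint would pass 70% of its speed; a pose out of reach is approached as far as the arm can. A call with a gripper value outside its range is refused whole. The fingers move at their own pace and stop on an object; "grip_force" is the grip in N (left out, the last holds). Time passes only in rows, so rows that repeat a pose let the fingers close. It gives the time, the measured TCP pose, the force, the opening and the grip force at its end, in the units of the state.
- read_state(): the state, without advancing time (a new reading comes with each control period).
- get_image(name): name is "scene" or "top"; returns a dict with "image" (384x512x3 uint8, red, green, blue), "z_map" (384x512 float32, m along the optical axis (not along the pixel's ray), 0 where there is no reading), "fx", "fy", "cx", "cy" (pixels), "cam_to_world" (4x4, takes a point from camera to world coordinates). Camera axes: x right, y down, z forward; pixel columns grow to the right and rows downward; lengths in m; the calibration is good to about 2 mm. A picture is of the moment at which its call begins.
- job_done(): hands the job in; it is judged then, once.
The state is a dict: "time_s": time; "joint_pos": joint angles; "qd": joint speeds; "joint_efforts": joint torques, N m; "tcp_pos": TCP position; "tcp_rot": TCP orientation; "wrist_force": force on the tool from outside, world axes, zero at the start; "torque": the same for the moment, N m; "finger_gap": finger opening in m; "grasp_force": force on a finger pad.
Only numpy, scipy, OpenCV 4.12 (cv2) and the standard library are available. Lean on these libraries where they do the work, as an engineer would, in place of code of your own. Each camera call takes 0.05 s, during which the arm holds its last target. There are 200 camera calls.

## Working session

There is one attempt and no reset: what is moved stays moved. The work goes in short steps, Python scripts to look and compute and a tool call to move; the robot and the scene stay as the last step left them, time stands still between calls to the robot, and variables do not carry over. Pictures are saved under pics/ and viewed, at most 10 in all, crops included, and the job is handed in when it is done.

Besides the shell and the picture viewer there is one more tool, called after ">>>" as name(argument=value, ...) on one line, values as JSON. apply_moves: Moves the arm, as the interface text tells. Its arguments: {"type":"object","properties":{"commands":{"type":"array"},"grip_force":{"type":"number"}},"required":["commands"]}

```bash
mkdir -p pics; python3 - <<'E'
from workcell import *
import cv2,numpy as np,pickle
d={n:get_image(n) for n in("scene","top")}
pickle.dump(d,open("im0.pkl","wb"))
a=np.hstack([d[n]["image"] for n in("scene","top")])[:,:,::-1]
for n in d: cv2.imwrite(f"pics/{n}0.png",cv2.resize(d[n]["image"][:,:,::-1],(800,600)))
s=read_state();print(s)
for n in d: print(d[n]["fx"],d[n]["cx"],d[n]["cy"],d[n]["cam_to_world"].round(3))
E
```

```text
{'time_s': 0.1, 'joint_pos': array([1.15871496e+00, 3.77994539e-01, 7.97740841e-02, 1.27440831e+00,
       2.50363578e-06, 1.46048426e+00]), 'qd': array([ 0.00221869, -0.00267743,  0.00256082,  0.00131356, -0.00103627,
       -0.0002599 ]), 'joint_efforts': array([ 1.03348943e-03, -4.64691567e+01,  2.70582873e+01,  1.20010239e-02,
       -8.75628734e-05, -4.61646508e-06]), 'tcp_pos': array([0.17067377, 0.54850876, 0.24945734]), 'tcp_rot': array([-4.72149881e-01, -3.10542798e+00,  2.77932684e-03]), 'wrist_force': array([ 0.15188896,  0.14500523, -0.81263897]), 'torque': array([-0.01068787,  0.02671874,  0.0174026 ]), 'grasp_force': 0.0, 'finger_gap': 0.08530341442766191}
440.6055731234186 258.31314655398086 198.74291849098208 [[-1.180e-01  7.380e-01 -6.640e-01  1.388e+00]
 [ 9.930e-01  8.700e-02 -8.000e-02  9.200e-02]
 [-1.000e-03 -6.690e-01 -7.430e-01  1.053e+00]
 [ 0.000e+00  0.000e+00  0.000e+00  1.000e+00]]
400.77017272498057 255.27169287111138 193.65202069017138 [[-2.200e-02 -9.930e-01  1.130e-01  3.200e-01]
 [-1.000e+00  2.200e-02  1.000e-03 -1.500e-02]
 [-3.000e-03 -1.130e-01 -9.940e-01  1.597e+00]
 [ 0.000e+00  0.000e+00  0.000e+00  1.000e+00]]
```

View pics/top0.png

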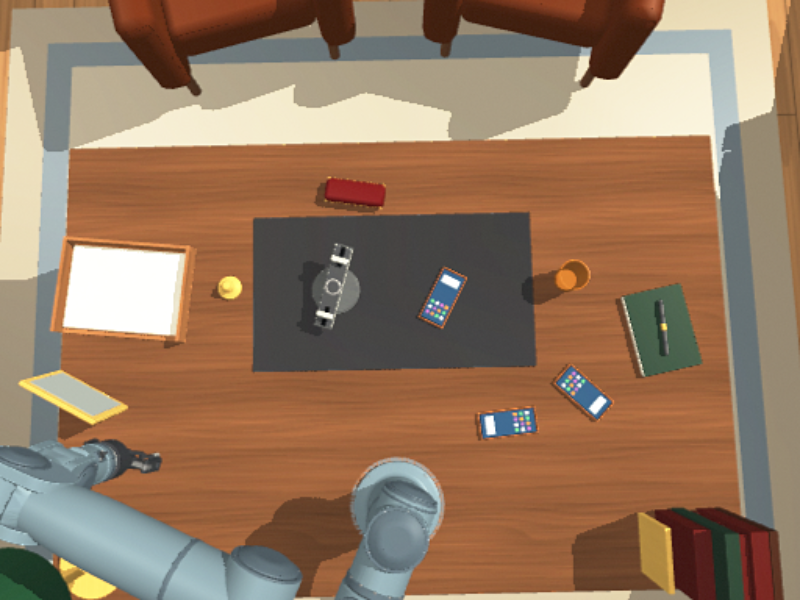

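View pics/scene0.png

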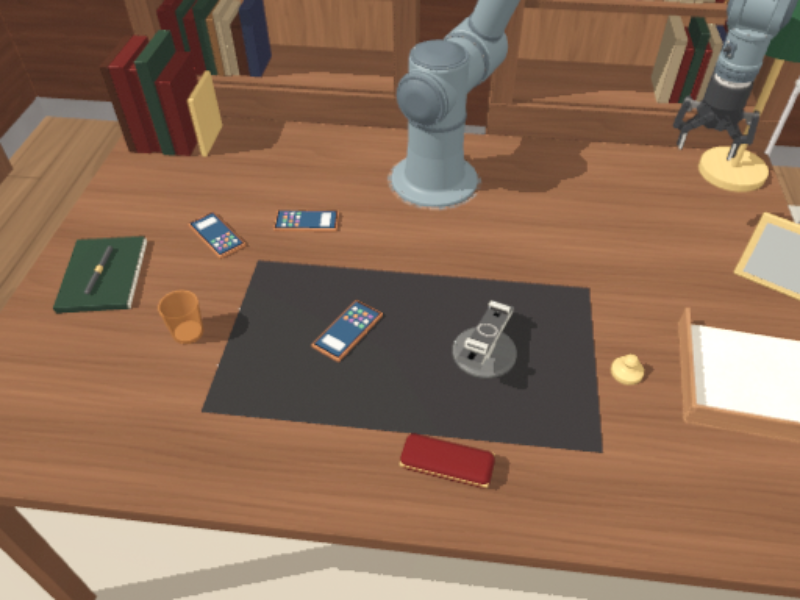

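In the top view there are three phones, at (442,297) on the blotter, (507,423) and (583,392). The first is farthest left (+y is image left) and the only one on the blotter, so it is the target. I'll confirm it in a crop and measure the phone and cradle.

```bash
cat > h.py <<'E'
import numpy as np,cv2
from scipy.spatial.transform import Rotation as R
def cast(d,uv,n,p0):
    uv=np.atleast_2d(uv).astype(float);T=d["cam_to_world"];n=np.array(n,float)
    r=np.c_[(uv[:,0]-d["cx"])/d["fx"],(uv[:,1]-d["cy"])/d["fy"],np.ones(len(uv))]@T[:3,:3].T
    o=T[:3,3];t=((np.array(p0)-o)@n)/(r@n);return o+t[:,None]*r
def cloud(d):
    v,u=np.mgrid[:384,:512];z=d["z_map"];T=d["cam_to_world"]
    P=np.stack([(u-d["cx"])/d["fx"]*z,(v-d["cy"])/d["fy"]*z,z],-1)
    return P@T[:3,:3].T+T[:3,3]
def proj(d,p):
    T=d["cam_to_world"];c=(np.atleast_2d(p)-T[:3,3])@T[:3,:3]
    return np.c_[c[:,0]/c[:,2]*d["fx"]+d["cx"],c[:,1]/c[:,2]*d["fy"]+d["cy"]]
def phone_mask(d):
    h=cv2.cvtColor(d["image"],cv2.COLOR_RGB2HSV)
    return h
E
python3 - <<'E'
from h import *
import pickle
D=pickle.load(open("im0.pkl","rb"))
for n,c in (("top",(283,190)),("scene",(222,211))):
    d=D[n];h=cv2.cvtColor(d["image"],cv2.COLOR_RGB2HSV)
    m=((h[...,1]>80)&(h[...,2]>60)).astype(np.uint8)
    roi=np.zeros_like(m);roi[c[1]-28:c[1]+28,c[0]-28:c[0]+28]=1
    m=cv2.morphologyEx(m*roi,cv2.MORPH_CLOSE,np.ones((7,7)))
    cs=max(cv2.findContours(m,0,2)[0],key=cv2.contourArea)
    w=cast(d,cs[:,0],[0,0,1],[0,0,.012])[:,:2]
    r=cv2.minAreaRect((w*1000).astype(np.float32));print(n,"phone",r,cv2.boxPoints(r).round())
    # cradle
    P=cloud(d);u,v=((212,184) if n=="top" else (310,218))
    Q=P[v-40:v+40,u-40:u+40].reshape(-1,3);k=Q[(Q[:,2]>.04)&(Q[:,2]<.14)]
    r=cv2.minAreaRect((k[:,:2]*1000).astype(np.float32));print("cradle",len(k),r)
    a=np.linalg.svd(k[:,:2]-k[:,:2].mean(0),full_matrices=False)[2][0];a*=np.sign(a[0])
    t=(k[:,:2]-np.array(r[0])/1000)@a
    print("axis deg",np.degrees(np.arctan2(a[1],a[0])))
    for lo in np.arange(-.11,.11,.01):
        s=k[(t>lo)&(t<lo+.01)]
        if len(s):print(round(lo+.005,3),len(s),np.percentile(s[:,2],[10,50,90]).round(4),s[:,:2].mean(0).round(4))
    q=P[...,2][v-70:v+70,u-70:u+70]
    g=d["image"]
a=D["top"]["image"];b=D["scene"]["image"]
f=lambda i,u,v,s:cv2.resize(i[v-s:v+s,u-s:u+s,::-1],(400,400),interpolation=cv2.INTER_CUBIC)
cv2.imwrite("pics/crop0.png",np.hstack([f(a,247,188,65)[:, :],f(b,270,212,75)]))
E
```

```text
top phone ((512.708251953125, -125.133056640625), (71.18719482421875, 150.83689880371094), 62.14024353027344) [[ 429. -121.]
 [ 563. -192.]
 [ 596. -129.]
 [ 463.  -58.]]
cradle 628 ((540.4151000976562, 146.27223205566406), (44.58528137207031, 206.16139221191406), 72.68413543701172)
axis deg -17.56878381139353
-0.105 11 [0.0421 0.0433 0.0463] [0.4432 0.1766]
-0.095 31 [0.0436 0.0465 0.0507] [0.4496 0.1739]
-0.085 29 [0.0431 0.0507 0.0618] [0.4595 0.1712]
-0.075 31 [0.062  0.0685 0.0733] [0.4681 0.1673]
-0.065 28 [0.0486 0.0567 0.0673] [0.4779 0.1637]
-0.055 30 [0.0541 0.0582 0.0641] [0.4877 0.162 ]
-0.045 30 [0.0579 0.0622 0.0655] [0.4973 0.1597]
-0.035 31 [0.0595 0.0636 0.0661] [0.507  0.1559]
-0.025 31 [0.0621 0.0668 0.0703] [0.5161 0.1516]
-0.015 31 [0.0619 0.0689 0.0728] [0.5268 0.1519]
-0.005 32 [0.068  0.0719 0.0785] [0.5356 0.1467]
0.005 28 [0.0697 0.0737 0.0796] [0.5451 0.1435]
0.015 30 [0.0708 0.0766 0.0809] [0.5546 0.1413]
0.025 32 [0.076  0.0796 0.0841] [0.5639 0.1378]
0.035 30 [0.0764 0.0817 0.086 ] [0.5736 0.1352]
0.045 31 [0.0793 0.0854 0.0895] [0.583  0.1327]
0.055 38 
[... 957 characters left out ...]
47 0.0665] [0.5077 0.159 ]
-0.025 34 [0.0647 0.0667 0.0695] [0.5172 0.1546]
-0.015 26 [0.0673 0.0691 0.0721] [0.5268 0.1527]
-0.005 34 [0.07   0.0721 0.0748] [0.5365 0.1504]
0.005 32 [0.0724 0.0743 0.0771] [0.5457 0.1466]
0.015 31 [0.075  0.0771 0.0788] [0.555  0.1431]
0.025 34 [0.0777 0.0799 0.0817] [0.5644 0.1394]
0.035 33 [0.0806 0.0832 0.085 ] [0.5751 0.1392]
0.045 7 [0.0789 0.0846 0.087 ] [0.5853 0.1448]
0.055 17 [0.0858 0.1037 0.1054] [0.597  0.1365]
0.065 60 [0.0933 0.1046 0.1079] [0.6039 0.1272]
0.075 65 [0.0912 0.095  0.1064] [0.6112 0.1266]
0.085 37 [0.0931 0.0956 0.0978] [0.6213 0.1208]
0.095 50 [0.0925 0.0975 0.1011] [0.6316 0.1171]
0.105 54 [0.0879 0.0928 0.0993] [0.6382 0.1168]
```

View pics/crop0.png

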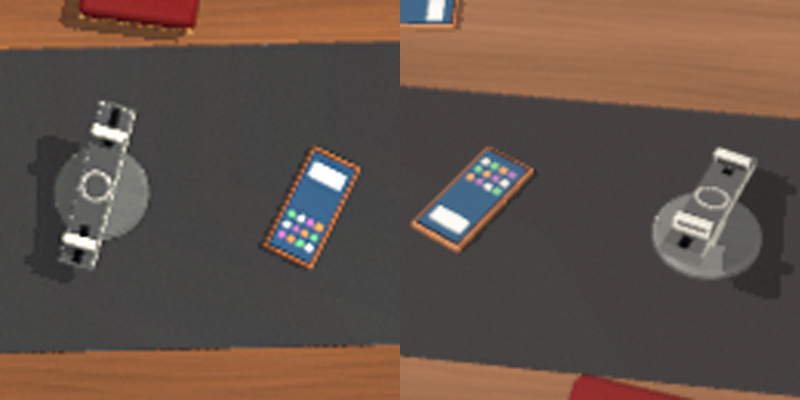

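The crop confirms the target: tan case, blue screen, alone on the blotter. The cradle's far end (+x) is its upper end. Next I'll compute the coil centre and the first move.

```bash
cat >> h.py <<'E'
def Rtool(yaw,slope=0):
    "tool pose for an object with long axis at yaw (deg), rising by slope (deg) along it; tool x = -long axis"
    a,s=np.radians([yaw,slope])
    x=np.array([np.cos(a)*np.cos(s),np.sin(a)*np.cos(s),np.sin(s)])
    z=-np.array([-np.cos(a)*np.sin(s),-np.sin(a)*np.sin(s),np.cos(s)])
    tx=-x;return np.c_[tx,np.cross(z,tx),z]
def delta(p0,R0,p,Rt):
    rv=R.from_matrix(R0.T@Rt).as_rotvec()
    return np.r_[R0.T@(np.array(p)-p0)*100,rv]
def step(p,Rt):
    from workcell import read_state
    s=read_state();R0=R.from_rotvec(s["tcp_rot"]).as_matrix()
    print("t",s["time_s"],"F",s["wrist_force"].round(2),"gap",s["finger_gap"],"cmd",delta(s["tcp_pos"],R0,p,Rt).round(3).tolist())
E
python3 - <<'E'
from h import *
import pickle
D=pickle.load(open("im0.pkl","rb"))
for n,c in (("top",(213,184)),("scene",(312,211))):
    d=D[n];g=d["image"].min(2)
    roi=np.zeros_like(g);cv2.circle(roi,c,11,1,-1)
    g2=g[roi>0];th=np.median(g2)+40
    m=((g>th)&(roi>0)).astype(np.uint8)
    k,l,s,ce=cv2.connectedComponentsWithStats(m);
    v,u=np.nonzero(m);print(n,len(u),th)
    (e)=cv2.fitEllipse(np.c_[u,v].astype(np.float32));print(e)
    a=np.radians(-17.7);nn=[-np.sin(.2618)*np.cos(a),-np.sin(.2618)*np.sin(a),np.cos(.2618)]
    print(cast(d,e[0],nn,[.5405,.146,.073]))
    print('\n'.join(''.join('#' if x else '.' for x in r) for r in m[c[1]-11:c[1]+12,c[0]-11:c[0]+12]))
step([.514,-.125,.12],Rtool(-27.8))
E
```

```text
top 58 137.0
((214.01351928710938, 183.5491180419922), (10.422059059143066, 17.285064697265625), 179.70826721191406)
[[0.5359468  0.14332496 0.07205565]]
.......................
........#..............
.......................
.......................
.......................
..........##......#....
........######....#....
.......##....###..#....
.......#......##.##....
.......#.......###.....
......#........###.....
......##.......##......
.......#.......##......
.......##.....###......
........##.####.#......
..........###..........
.......................
...............#.......
...............#.......
..............##.......
..............#........
..............#........
.......................
scene 75 140.0
((311.84503173828125, 213.58468627929688), (14.023815155029297, 16.827993392944336), 54.7165412902832)
[[0.55311125 0.14748622 0.07609814]]
.......................
.......................
.......................
.......................
.......................
.......................
.......................
......##.#.##..........
.....##......##.....##.
....##.........##...#..
....##..........#...#..
.....#..........##.#...
.....##.........##.....
......###......##.#....
........########.##....
.................#.....
................##.....
..#.............#......
...###.........#.......
....#####......#.......
.....#######..##.......
.......####..###.......
.......................
t 0.1 F [ 0.15  0.15 -0.81] gap 0.08530341442766191 cmd [-52.801, -54.08, 13.033, -0.002, -0.0, 0.183]
```

>>> apply_moves(commands=[[-52.8, -54.1, 3, 0, 0, 0.18, 8.54], [-52.8, -54.1, 3, 0, 0, 0.18, 8.54], [-52.8, -54.1, 3, 0, 0, 0.18, 8.54], [-52.8, -54.1, 3, 0, 0, 0.18, 8.54], [-52.8, -54.1, 3, 0, 0, 0.18, 8.54], [-52.8, -54.1, 3, 0, 0, 0.18, 8.54], [-52.8, -54.1, 3, 0, 0, 0.18, 8.54], [-52.8, -54.1, 3, 0, 0, 0.18, 8.54], [-52.8, -54.1, 3, 0, 0, 0.18, 8.54], [-52.8, -54.1, 3, 0, 0, 0.18, 8.54], [-52.8, -54.1, 3, 0, 0, 0.18, 8.54], [-52.8, -54.1, 3, 0, 0, 0.18, 8.54]], grip_force=60)

```text
time_s: 1.3
tcp_pos: [0.4434, 0.0129, 0.2262]
tcp_rot: [-0.75, -3.05, -0.001]
wrist_force: [2.0, 1.2, 0.4]
finger_gap: 0.0855
grasp_force: 0.0
```

```bash
python3 - <<'E'
from h import *
import pickle
D=pickle.load(open("im0.pkl","rb"))
a=np.radians(-17.7);nn=[-np.sin(.2618)*np.cos(a),-np.sin(.2618)*np.sin(a),np.cos(.2618)]
print(cast(D["top"],(212.7,183.1),nn,[.5405,.146,.073]),cast(D["scene"],(311.4,210.5),nn,[.5405,.146,.073]))
step([.514,-.125,.07],Rtool(-27.8))
E
```

```text
[[0.53779095 0.1483489  0.07211712]] [[0.53833133 0.14595726 0.0724499 ]]
t 1.3 F [1.96 1.24 0.36] gap 0.08553211758133507 cmd [-12.651, -8.95, 15.618, 0.0, -0.0, 0.003]
```

>>> apply_moves(commands=[[-12.65, -8.95, 15.6, 0, 0, 0, 8.54], [-12.65, -8.95, 15.6, 0, 0, 0, 8.54], [-12.65, -8.95, 15.6, 0, 0, 0, 8.54], [-12.65, -8.95, 15.6, 0, 0, 0, 8.54], [-12.65, -8.95, 15.6, 0, 0, 0, 8.54], [-12.65, -8.95, 15.6, 0, 0, 0, 8.54], [-12.65, -8.95, 15.6, 0, 0, 0, 8.54]])

```text
time_s: 2.0
tcp_pos: [0.5131, -0.1226, 0.0702]
tcp_rot: [-0.75, -3.049, -0.001]
wrist_force: [-0.3, 1.4, 0.4]
finger_gap: 0.0854
grasp_force: 0.0
```

```bash
python3 - <<'E'
from h import *
from workcell import *
step([.514,-.125,.035],Rtool(-27.8))
d=get_image("scene");i=d["image"]
u,v=proj(d,[.51,-.125,.04])[0].astype(int);print(u,v,read_state()["joint_pos"])
cv2.imwrite("pics/p1.png",cv2.resize(i[v-50:v+50,u-60:u+60,::-1],(720,600),interpolation=cv2.INTER_CUBIC))
E
```

```text
t 2.0 F [-0.35  1.45  0.44] gap 0.08540873933867264 cmd [-0.197, -0.172, 3.523, 0.0, -0.002, 0.003]
222 202 [-3.54338608e-01  4.10250031e-01 -3.61662749e-01  7.99190183e-01
  4.44976334e-04  1.27015492e-01]
```

View pics/p1.png

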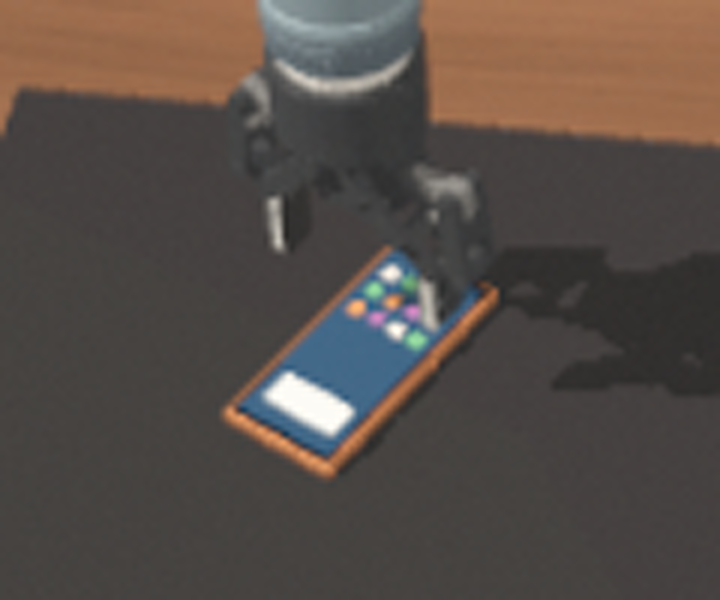

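The open fingers hang over the phone's middle, at about (275,245) and (430,325) in the crop. I'll go down slowly until the tips feel the blotter.

>>> apply_moves(commands=[[-0.2, -0.17, 1.5, 0, 0, 0, 8.54], [-0.2, -0.17, 3, 0, 0, 0, 8.54], [-0.2, -0.17, 4.2, 0, 0, 0, 8.54], [-0.2, -0.17, 4.2, 0, 0, 0, 8.54], [-0.2, -0.17, 4.2, 0, 0, 0, 8.54]])

```text
time_s: 2.55
tcp_pos: [0.5149, -0.1249, 0.0291]
tcp_rot: [0.748, 3.051, 0.0]
wrist_force: [-0.4, 0.3, 0.1]
finger_gap: 0.0855
grasp_force: 0.0
```

>>> apply_moves(commands=[[0, 0, 0.2, 0, 0, 0, 8.0], [0, 0, 0.4, 0, 0, 0, 8.0], [0, 0, 0.6, 0, 0, 0, 8.0], [0, 0, 0.6, 0, 0, 0, 8.0]])

```text
time_s: 2.95
tcp_pos: [0.5147, -0.1254, 0.0224]
tcp_rot: [-0.75, -3.051, -0.0]
wrist_force: [-0.2, -0.4, 0.0]
finger_gap: 0.0802
grasp_force: 0.0
```

>>> apply_moves(commands=[[0, 0, 0.1, 0, 0, 0, 7.6], [0, 0, 0.2, 0, 0, 0, 7.6], [0, 0, 0.3, 0, 0, 0, 7.6], [0, 0, 0.3, 0, 0, 0, 7.6]])

```text
time_s: 3.35
tcp_pos: [0.5147, -0.1254, 0.0193]
tcp_rot: [-0.749, -3.051, -0.0]
wrist_force: [0.1, -0.4, 0.2]
finger_gap: 0.0761
grasp_force: 0.0
```

>>> apply_moves(commands=[[0, 0, 0.1, 0, 0, 0, 7.6], [0, 0, 0.2, 0, 0, 0, 7.6], [0, 0, 0.3, 0, 0, 0, 7.6], [0, 0, 0.3, 0, 0, 0, 7.6]])

```text
time_s: 3.75
tcp_pos: [0.5147, -0.1254, 0.0163]
tcp_rot: [-0.749, -3.051, -0.0]
wrist_force: [0.1, -0.9, 0.1]
finger_gap: 0.076
grasp_force: 0.0
```

>>> apply_moves(commands=[[0, 0, 0.1, 0, 0, 0, 7.4], [0, 0, 0.1, 0, 0, 0, 7.4], [0, 0, 0.2, 0, 0, 0, 7.4], [0, 0, 0.2, 0, 0, 0, 7.4]])

```text
time_s: 4.15
tcp_pos: [0.5147, -0.1254, 0.0144]
tcp_rot: [-0.749, -3.051, -0.0]
wrist_force: [-0.4, 0.0, -0.4]
finger_gap: 0.0738
grasp_force: 0.0
```

>>> apply_moves(commands=[[0, 0, 0.1, 0, 0, 0, 7.4], [0, 0, 0.1, 0, 0, 0, 7.4]])

```text
time_s: 4.35
tcp_pos: [0.5148, -0.1254, 0.0134]
tcp_rot: [-0.749, -3.051, -0.0]
wrist_force: [0.3, 0.7, -0.2]
finger_gap: 0.0741
grasp_force: 0.0
```

>>> apply_moves(commands=[[0, 0, -0.15, 0, 0, 0, 7.1], [0, 0, -0.15, 0, 0, 0, 6.9], [0, 0, -0.15, 0, 0, 0, 6.5], [0, 0, -0.15, 0, 0, 0, 6.2], [0, 0, -0.15, 0, 0, 0, 6.2]], grip_force=60)

```text
time_s: 4.85
tcp_pos: [0.5149, -0.1258, 0.0158]
tcp_rot: [0.75, 3.05, -0.001]
wrist_force: [-2.4, 0.0, 8.0]
finger_gap: 0.0663
grasp_force: 65.5
```

>>> apply_moves(commands=[[0, 0, -0.5, 0, 0, 0, 6.2], [0, 0, -2, 0, 0, 0, 6.2], [0, 0, -5, 0, 0, 0, 6.2], [0, 0, -9, 0, 0, 0, 6.2], [0, 0, -13, 0, 0, 0, 6.2], [0, 0, -15, 0, 0, 0, 6.2], [0, 0, -15, 0, 0, 0, 6.2], [0, 0, -15, 0, 0, 0, 6.2]], grip_force=80)

```text
time_s: 5.65
tcp_pos: [0.5145, -0.1252, 0.1642]
tcp_rot: [-0.749, -3.05, -0.001]
wrist_force: [-0.1, 0.1, -1.1]
finger_gap: 0.0657
grasp_force: 89.5
```

```bash
python3 - <<'E'
from h import *
from workcell import *
s=read_state();R0=R.from_rotvec(s["tcp_rot"]).as_matrix();print(s["time_s"],s["tcp_pos"],s["wrist_force"],s["finger_gap"],s["joint_pos"])
c=s["tcp_pos"]+R0@[0,0,.0083]
out=[]
for n in("top","scene"):
    d=get_image(n);i=d["image"]
    u,v=proj(d,c)[0].astype(int)
    out.append(cv2.resize(i[v-35:v+35,u-35:u+35,::-1],(400,400),interpolation=cv2.INTER_CUBIC))
    h=cv2.cvtColor(i,cv2.COLOR_RGB2HSV)
    m=((h[...,1]>110)&(h[...,2]>60)).astype(np.uint8);roi=np.zeros_like(m);roi[v-32:v+32,u-32:u+32]=1
    m=cv2.morphologyEx(m*roi,cv2.MORPH_CLOSE,np.ones((3,3)))
    # outline corners in phone plane (top face)
    cs=np.vstack([x for x in cv2.findContours(m,0,2)[0] if cv2.contourArea(x)>20])
    w=(cast(d,cs[:,0],R0[:,2],c-R0[:,2]*.0045)-c)@R0
    r=cv2.minAreaRect((w[:,:2]*1000).astype(np.float32));print(n,(u,v),r)
cv2.imwrite("pics/p2.png",np.hstack(out))
step([.5385-.06,.1468,.17],Rtool(-17.7,5))
E
```

```text
5.65 [ 0.51446237 -0.12523999  0.16419554] [-0.13683488  0.07048213 -1.1197069 ] 0.06569189204191349 [-3.58776017e-01  3.27976015e-01 -2.18065634e-01  1.02549484e+00
  2.63132569e-04  1.23024055e-01]Traceback (most recent call last):
  File "<stdin>", line 14, in <module>
    return _nx.concatenate(arrs, 0, dtype=dtype, casting=casting)
           ~~~~~~~~~~~~~~~^^^^^^^^^^^^^^^^^^^^^^^^^^^^^^^^^^^^^^^
ValueError: need at least one array to concatenate
```

```bash
python3 - <<'E'
from h import *
from workcell import *
s=read_state();R0=R.from_rotvec(s["tcp_rot"]).as_matrix();c=s["tcp_pos"]+R0@[0,0,.0083]
out=[]
for n in("top","scene"):
    d=get_image(n);i=d["image"]
    u,v=proj(d,c)[0].astype(int);print(u,v)
    out.append(cv2.resize(i[v-35:v+35,u-35:u+35,::-1],(400,400),interpolation=cv2.INTER_CUBIC))
cv2.imwrite("pics/p2.png",np.hstack(out))
step([.5385-.06,.1468,.17],Rtool(-17.7,5))
E
```

```text
285 184
219 176
t 5.8 F [ 0.07 -0.08 -1.97] gap 0.06501107597365843 cmd [15.671, 22.46, -0.665, -0.008, -0.091, -0.173]
```

View pics/p2.png

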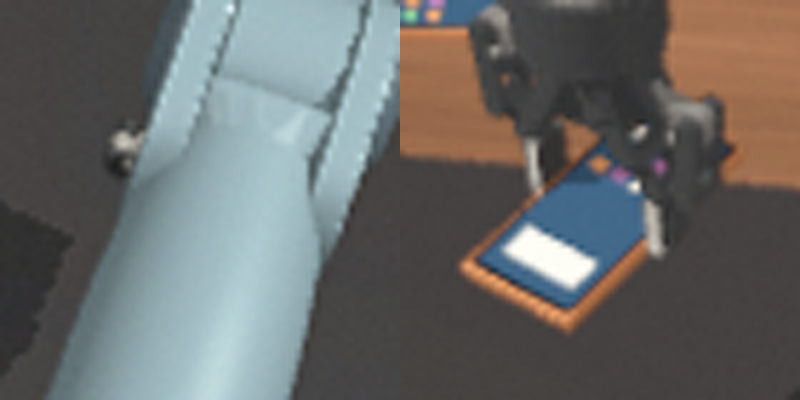

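```bash
python3 - <<'E'
from h import *
from workcell import *
s=read_state();R0=R.from_rotvec(s["tcp_rot"]).as_matrix();t=s["tcp_pos"]
d=get_image("scene");c=t+R0@[0,0,.0038]
print((cast(d,[(195.7,186.3),(213.6,195.2)],R0[:,2],c)-t)@R0*1000)
# same from mask: tan lower edge + blue
h=cv2.cvtColor(d["image"],cv2.COLOR_RGB2HSV)
m=((h[...,0]<20)&(h[...,1]>110)&(h[...,2]>70)).astype(np.uint8);m[:165]=0;m[205:]=0;m[:,:190]=0;m[:,245:]=0
k,l,st,ce=cv2.connectedComponentsWithStats(m);print(st)
for r in range(175,205):print(r,''.join('#' if x else '.' for x in m[r,190:245]))
E
```

```text
[[-70.53653994 -30.36316221   3.8       ]
 [-68.81895618  32.10263384   3.8       ]]
[[     0      0    512    384 196362]
 [   190    165     15      5     59]
 [   213    165      6      6     19]
 [   240    165      5      8     33]
 [   218    169      2      2      4]
 [   209    173      1      2      2]
 [   211    172      1      1      1]
 [   194    176     33     23    128]]
175 .......................................................
176 ................#......................................
177 ...............#.......................................
178 ..............#........................................
179 .............#.........................................
180 ............#..........................................
181 ...........#...........................................
182 ..........#............................................
183 .........#..........................#..................
184 .......##..........................##..................
185 ......##..........................###..................
186 .....##..........................####.........
[... 389 characters left out ...]
####.......####.........................
194 ...............######....####..........................
195 .................######.####...........................
196 ..................#########............................
197 ....................######.............................
198 ......................###..............................
199 .......................................................
200 .......................................................
201 .......................................................
202 .......................................................
203 .......................................................
204 .......................................................
```

```bash
cat >> h.py <<'E'
O=np.array([.5385,.1468,.073]);YAW=-17.7;OFF=np.array([.001,0,.0083]) # phone centre in the tool
Rb=-Rtool(YAW,15);Rb[:,1]*=-1;Rb=np.c_[Rb[:,0],np.cross(Rb[:,2],Rb[:,0]),Rb[:,2]]
def pose(bx,bz,al,by=0):
    "phone's upper bottom edge at bed bx,bz (mm), slant al (deg): TCP pose"
    a=np.radians(al);u=np.array([np.cos(a),0,-np.sin(a)]);n=np.array([np.sin(a),0,np.cos(a)])
    c=O+Rb@((np.array([bx,by,bz])-73*u+4.5*n)/1000)
    Rt=Rtool(YAW,15-al);return c-Rt@OFF,Rt
def where():
    "phone pose in the bed by the arm: corner bx,bz, slant, centre; force in bed axes"
    from workcell import read_state
    s=read_state();Rt=R.from_rotvec(s["tcp_rot"]).as_matrix();M=Rb.T@Rt
    c=Rb.T@(s["tcp_pos"]+Rt@OFF-O)*1000;u=-M[:,0];n=-M[:,2]
    print("t",s["time_s"],"corner",(c+73*u-4.5*n).round(2),"centre",c.round(2),"slant",np.degrees(np.arctan2(-u[2],u[0])).round(2),"yaw",np.degrees(np.arctan2(u[1],u[0])).round(2),"Fbed",(Rb.T@s["wrist_force"]).round(2),"gap",s["finger_gap"].round(4),"grip",round(s["grasp_force"],1))
E
python3 -c "
from h import *
print(Rb.round(3));where();step(*pose(45,60,10))"
```

```text
[[ 0.92   0.304 -0.247]
 [-0.294  0.953  0.079]
 [ 0.259  0.     0.966]]Traceback (most recent call last):
  File "<string>", line 3, in <module>
    print(Rb.round(3));where();step(*pose(45,60,10))
                       ~~~~~^^
  File "h.py", line 42, in where
    print("t",s["time_s"],"corner",(c+73*u-4.5*n).round(2),"centre",c.round(2),"slant",np.degrees(np.arctan2(-u[2],u[0])).round(2),"yaw",np.degrees(np.arctan2(u[1],u[0])).round(2),"Fbed",(Rb.T@s["wrist_force"]).round(2),"gap",s["finger_gap"].round(4),"grip",round(s["grasp_force"],1))
                                                                                                                                                                                                                                  ^^^^^^^^^^^^^^^^^^^^^
AttributeError: 'float' object has no attribute 'round'
```

```bash
sed -i 's/s\["finger_gap"\].round(4)/round(float(s["finger_gap"]),4)/' h.py; python3 -c "
from h import *
where();step(*pose(45,60,10))"
```

```text
t 5.85 corner [ 145.01 -278.83   40.66] centre [  76.81 -266.28   63.9 ] slant 15.24 yaw -10.26 Fbed [-0.35  0.21 -1.48] gap 0.065 grip 89.5
t 5.85 F [ 0.1   0.19 -1.52] gap 0.06497794877162649 cmd [14.781, 24.467, 1.434, -0.008, -0.091, -0.173]
```

>>> apply_moves(commands=[[4, 6, 0, 0, 0, 0, 6.2], [8, 12, 0, 0, -0.05, -0.1, 6.2], [11, 18, 0.5, 0, -0.09, -0.17, 6.2], [14.8, 24.5, 1.4, -0.01, -0.09, -0.17, 6.2], [14.8, 24.5, 1.4, -0.01, -0.09, -0.17, 6.2], [14.8, 24.5, 1.4, -0.01, -0.09, -0.17, 6.2], [14.8, 24.5, 1.4, -0.01, -0.09, -0.17, 6.2], [14.8, 24.5, 1.4, -0.01, -0.09, -0.17, 6.2]])

```text
time_s: 6.65
tcp_pos: [0.4961, 0.1607, 0.1497]
tcp_rot: [0.471, 3.018, -0.02]
wrist_force: [0.2, 0.1, -2.4]
finger_gap: 0.0653
grasp_force: 89.6
```

```bash
python3 - <<'E'
from h import *
from workcell import *
where();step(*pose(48,12,10))
d=get_image("scene");i=d["image"]
u,v=proj(d,O+[0,0,.03])[0].astype(int);print(u,v)
cv2.imwrite("pics/p3.png",cv2.resize(i[v-50:v+40,u-60:u+60,::-1],(800,600),interpolation=cv2.INTER_CUBIC))
E
```

```text
t 6.65 corner [45.46  0.35 60.65] centre [-25.67   0.4   77.67] slant 9.94 yaw -0.04 Fbed [-0.48  0.17 -2.3 ] gap 0.0653 grip 89.6
t 6.65 F [ 0.18  0.12 -2.35] gap 0.06530610552849617 cmd [-1.091, -0.041, 4.74, 0.001, 0.001, -0.001]
312 203
```

View pics/p3.png

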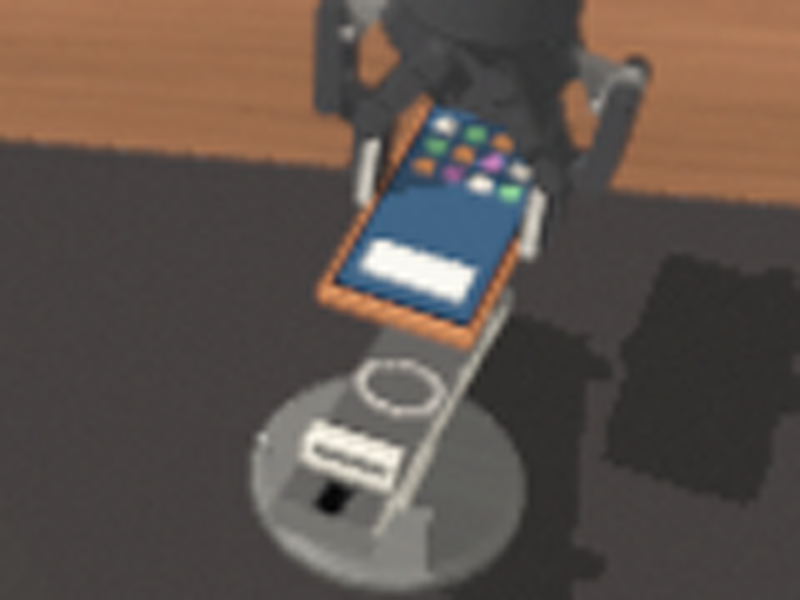

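The phone is level with the bed and in line, its near end at (395,320) short of the upper jaw at (350,455). I'll lower it to the pad.

>>> apply_moves(commands=[[-0.5, 0, 2, 0, 0, 0, 6.2], [-0.8, 0, 3.5, 0, 0, 0, 6.2], [-0.9, 0, 4.5, 0, 0, 0, 6.2], [-1, 0, 5.1, 0, 0, 0, 6.2], [-1, 0, 5.1, 0, 0, 0, 6.2], [-1, 0, 5.1, 0, 0, 0, 6.2]])

```text
time_s: 7.3
tcp_pos: [0.5112, 0.1556, 0.1015]
tcp_rot: [0.475, 3.015, -0.018]
wrist_force: [0.0, -0.3, -1.1]
finger_gap: 0.0655
grasp_force: 89.6
```

>>> apply_moves(commands=[[0, 0, 0.1, 0, 0, 0, 6.2], [0, 0, 0.2, 0, 0, 0, 6.2], [0, 0, 0.3, 0, 0, 0, 6.2], [0, 0, 0.4, 0, 0, 0, 6.2], [0, 0, 0.4, 0, 0, 0, 6.2]])

```text
time_s: 7.8
tcp_pos: [0.5113, 0.1559, 0.097]
tcp_rot: [0.473, 3.015, -0.018]
wrist_force: [0.0, 0.2, -2.1]
finger_gap: 0.0653
grasp_force: 89.6
```

```bash
python3 -c "
from h import *
where()"
```

```text
t 7.8 corner [47.3   0.2   5.73] centre [-23.86   0.39  22.63] slant 9.83 yaw -0.16 Fbed [-0.58  0.17 -2.02] gap 0.0653 grip 89.6
```

>>> apply_moves(commands=[[0, 0, 0.1, 0, 0, 0, 6.2], [0, 0, 0.2, 0, 0, 0, 6.2], [0, 0, 0.3, 0, 0, 0, 6.2], [0, 0, 0.3, 0, 0, 0, 6.2]])

```text
time_s: 8.2
tcp_pos: [0.5116, 0.1557, 0.094]
tcp_rot: [0.474, 3.015, -0.018]
wrist_force: [-0.1, -0.2, -0.7]
finger_gap: 0.0653
grasp_force: 89.6
```

>>> apply_moves(commands=[[0, 0, 0.1, 0, 0, 0, 6.2], [0, 0, 0.1, 0, 0, 0, 6.2]])

```text
time_s: 8.4
tcp_pos: [0.5117, 0.1557, 0.093]
tcp_rot: [0.474, 3.015, -0.018]
wrist_force: [0.4, -0.8, -2.1]
finger_gap: 0.0654
grasp_force: 89.6
```

>>> apply_moves(commands=[[0, 0, 0.05, 0, 0, 0, 6.2], [0, 0, 0.1, 0, 0, 0, 6.2], [0, 0, 0.1, 0, 0, 0, 6.2]])

```text
time_s: 8.7
tcp_pos: [0.5118, 0.1556, 0.0921]
tcp_rot: [0.474, 3.015, -0.018]
wrist_force: [0.6, 0.1, -1.9]
finger_gap: 0.0657
grasp_force: 89.6
```

```bash
python3 -c "
from h import *
where()"
```

```text
t 8.7 corner [46.57  0.14  0.83] centre [-24.59   0.34  17.71] slant 9.82 yaw -0.17 Fbed [ 0.07  0.27 -1.94] gap 0.0657 grip 89.6
```

>>> apply_moves(commands=[[0, 0, 0.05, 0, 0, 0, 6.2], [0, 0, 0.1, 0, 0, 0, 6.2], [0, 0, 0.1, 0, 0, 0, 6.2]])

```text
time_s: 9.0
tcp_pos: [0.512, 0.1557, 0.0912]
tcp_rot: [0.474, 3.015, -0.018]
wrist_force: [-0.1, -0.0, -0.8]
finger_gap: 0.0649
grasp_force: 89.7
```

>>> apply_moves(commands=[[0, 0, 0.05, 0, 0, 0, 6.2], [0, 0, 0.05, 0, 0, 0, 6.2]])

```text
time_s: 9.2
tcp_pos: [0.512, 0.1557, 0.0908]
tcp_rot: [0.474, 3.015, -0.018]
wrist_force: [-1.2, 0.2, 0.9]
finger_gap: 0.0654
grasp_force: 89.8
```

>>> apply_moves(commands=[[0, 0, 0.05, 0, 0, 0, 6.2], [0, 0, 0.05, 0, 0, 0, 6.2]])

```text
time_s: 9.4
tcp_pos: [0.512, 0.1557, 0.0903]
tcp_rot: [0.474, 3.015, -0.018]
wrist_force: [-2.3, 0.4, 1.6]
finger_gap: 0.0652
grasp_force: 90.0
```

```bash
python3 -c "
from h import *
where()"
```

```text
t 9.4 corner [46.3   0.22 -0.96] centre [-24.87   0.41  15.92] slant 9.81 yaw -0.16 Fbed [-1.8  -0.33  2.19] gap 0.0652 grip 90.0
```

Light contact with the pad is felt. I'll slide it up towards the jaw.

>>> apply_moves(commands=[[-0.3, 0, -0.08, 0, 0, 0, 6.2], [-0.6, 0, -0.13, 0, 0, 0, 6.2], [-0.9, 0, -0.19, 0, 0, 0, 6.2], [-1.2, 0, -0.24, 0, 0, 0, 6.2], [-1.5, 0, -0.29, 0, 0, 0, 6.2], [-1.5, 0, -0.29, 0, 0, 0, 6.2]])

```text
time_s: 10.0
tcp_pos: [0.5269, 0.1509, 0.0947]
tcp_rot: [0.474, 3.014, -0.018]
wrist_force: [-0.7, -0.0, -0.0]
finger_gap: 0.0656
grasp_force: 90.0
```

```bash
python3 - <<'E'
from h import *
from workcell import *
where()
d=get_image("scene");i=d["image"]
u,v=proj(d,O+Rb@[.06,0,0.01])[0].astype(int);print(u,v)
cv2.imwrite("pics/p4.png",cv2.resize(i[v-40:v+20,u-40:u+40,::-1],(800,600),interpolation=cv2.INTER_CUBIC))
E
```

```text
t 10.0 corner [62.55  0.18 -0.69] centre [-8.64  0.41 16.11] slant 9.75 yaw -0.19 Fbed [-0.6  -0.22  0.12] gap 0.0656 grip 90.0
305 218
```

View pics/p4.png

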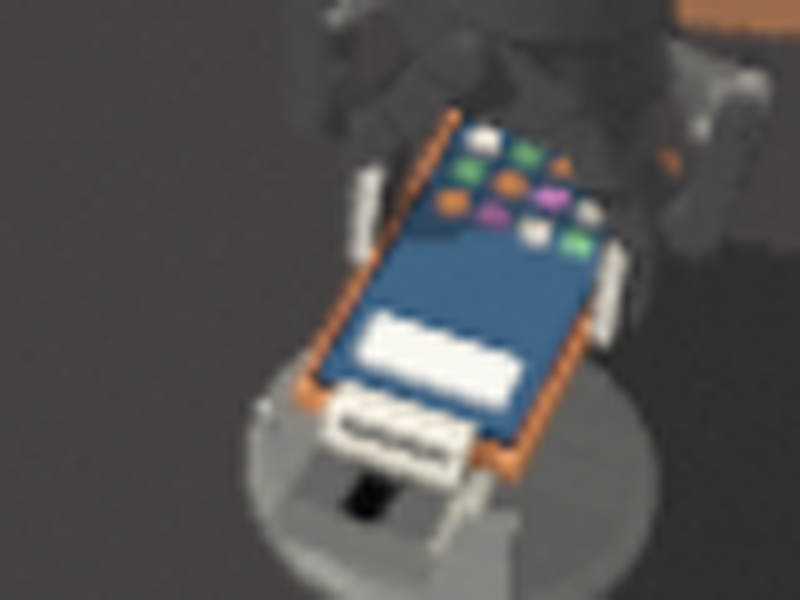

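The near end is slipping under the upper jaw's lip (jaw at (400,430), phone edge (305,390) to (515,465)). I'll push on.

>>> apply_moves(commands=[[-0.2, 0, -0.03, 0, 0, 0, 6.2], [-0.4, 0, -0.06, 0, 0, 0, 6.2], [-0.6, 0, -0.1, 0, 0, 0, 6.2], [-0.8, 0, -0.13, 0, 0, 0, 6.2], [-0.8, 0, -0.13, 0, 0, 0, 6.2]])

```text
time_s: 10.55
tcp_pos: [0.5323, 0.1489, 0.0959]
tcp_rot: [0.473, 3.018, -0.017]
wrist_force: [-3.5, 1.1, 1.3]
finger_gap: 0.0656
grasp_force: 90.1
```

```bash
python3 -c "
from h import *
where()"
```

```text
t 10.55 corner [68.31  0.   -1.23] centre [-2.81  0.16 15.84] slant 9.97 yaw -0.14 Fbed [-3.23  0.02  2.23] gap 0.0656 grip 90.1
```

>>> apply_moves(commands=[[-0.2, 0, -0.04, 0, 0, 0, 6.2], [-0.4, 0, -0.08, 0, 0, 0, 6.2], [-0.4, 0, -0.08, 0, 0, 0, 6.2], [-0.4, 0, -0.08, 0, 0, 0, 6.2]])

```text
time_s: 10.95
tcp_pos: [0.5353, 0.148, 0.0968]
tcp_rot: [0.473, 3.019, -0.017]
wrist_force: [-6.4, 3.2, 1.3]
finger_gap: 0.066
grasp_force: 90.1
```

```bash
python3 - <<'E'
from h import *
from workcell import *
where()
d=get_image("scene");i=d["image"]
u,v=proj(d,O+Rb@[.06,0,0.01])[0].astype(int);print(u,v)
cv2.imwrite("pics/p5.png",cv2.resize(i[v-40:v+20,u-40:u+40,::-1],(800,600),interpolation=cv2.INTER_CUBIC))
E
```

```text
t 10.95 corner [ 7.153e+01  5.000e-02 -1.300e+00] centre [ 0.43  0.18 15.86] slant 10.05 yaw -0.11 Fbed [-6.48  1.06  3.13] gap 0.066 grip 90.1
305 218
```

View pics/p5.png

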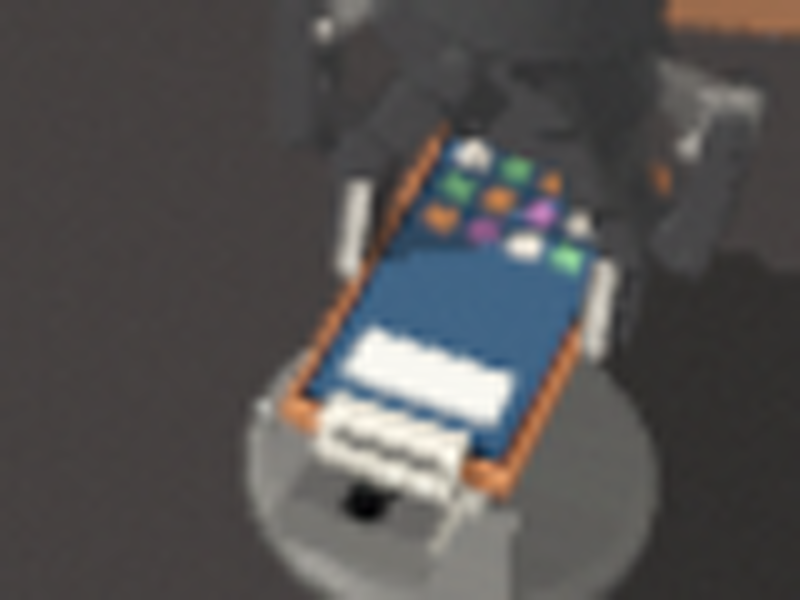

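The jaw is moving back with the phone (the jaw's top corner has shifted from (345,385) to (330,395)). I'll keep pushing, with less pressure on the pad.

>>> apply_moves(commands=[[-0.2, 0, -0.07, 0, 0, 0, 6.2], [-0.4, 0, -0.11, 0, 0, 0, 6.2], [-0.6, 0, -0.15, 0, 0, 0, 6.2], [-0.6, 0, -0.15, 0, 0, 0, 6.2], [-0.6, 0, -0.15, 0, 0, 0, 6.2]])

```text
time_s: 11.5
tcp_pos: [0.5398, 0.1464, 0.0983]
tcp_rot: [0.472, 3.021, -0.017]
wrist_force: [-7.9, 4.0, 0.7]
finger_gap: 0.0658
grasp_force: 90.1
```

```bash
python3 -c "
from h import *
where()"
```

```text
t 11.5 corner [76.51 -0.   -1.2 ] centre [ 5.45  0.09 16.12] slant 10.17 yaw -0.08 Fbed [-8.27  1.41  2.94] gap 0.0658 grip 90.1
```

>>> apply_moves(commands=[[-0.2, 0, -0.08, 0, 0, 0, 6.2], [-0.4, 0, -0.12, 0, 0, 0, 6.2], [-0.6, 0, -0.16, 0, 0, 0, 6.2], [-0.7, 0, -0.18, 0, 0, 0, 6.2], [-0.7, 0, -0.18, 0, 0, 0, 6.2]])

```text
time_s: 12.0
tcp_pos: [0.545, 0.1447, 0.1001]
tcp_rot: [0.472, 3.024, -0.016]
wrist_force: [-8.3, 4.8, 0.1]
finger_gap: 0.0655
grasp_force: 90.0
```

```bash
python3 -c "
from h import *
where()"
```

```text
t 12.0 corner [ 8.21e+01 -4.00e-02 -1.12e+00] centre [1.109e+01 1.000e-02 1.641e+01] slant 10.33 yaw -0.05 Fbed [-9.05  1.99  2.5 ] gap 0.0655 grip 90.0
```

```bash
python3 -c "
from h import *
for a in [(84,-.9,10),(84.2,-.7,8),(84.5,-.6,6),(84.8,-.6,4),(85,-.6,2)]: step(*pose(*a))"
```

```text
t 12.0 F [-8.34  4.75  0.07] gap 0.06554540524951298 cmd [-0.175, 0.001, -0.013, 0.002, -0.006, -0.001]
t 12.0 F [-8.34  4.75  0.07] gap 0.06554540524951298 cmd [-0.153, 0.0, 0.216, 0.002, -0.041, -0.001]
t 12.0 F [-8.34  4.75  0.07] gap 0.06554540524951298 cmd [-0.15, -0.0, 0.454, 0.002, -0.076, -0.001]
t 12.0 F [-8.34  4.75  0.07] gap 0.06554540524951298 cmd [-0.159, -0.001, 0.703, 0.002, -0.111, -0.001]
t 12.0 F [-8.34  4.75  0.07] gap 0.06554540524951298 cmd [-0.166, -0.001, 0.954, 0.002, -0.145, -0.001]
```

>>> apply_moves(commands=[[-0.1, 0, -0.02, 0, 0, 0, 6.2], [-0.19, 0, -0.02, 0, 0, 0, 6.2], [-0.19, 0, 0.1, 0, -0.02, 0, 6.2], [-0.18, 0, 0.21, 0, -0.04, 0, 6.2], [-0.18, 0, 0.33, 0, -0.06, 0, 6.2], [-0.17, 0, 0.45, 0, -0.075, 0, 6.2], [-0.17, 0, 0.45, 0, -0.075, 0, 6.2]])

```text
time_s: 12.7
tcp_pos: [0.5466, 0.1442, 0.0953]
tcp_rot: [0.46, 2.951, -0.033]
wrist_force: [-8.1, 4.6, -1.6]
finger_gap: 0.0654
grasp_force: 89.9
```

```bash
python3 -c "
from h import *
where()
for a in [(84.8,-.8,4),(85,-.7,2),(85,-.7,0)]: step(*pose(*a))"
```

```text
t 12.7 corner [ 8.422e+01 -5.000e-02 -9.600e-01] centre [12.09 -0.04 11.16] slant 6.01 yaw -0.01 Fbed [-9.21  1.89  0.77] gap 0.0654 grip 89.9
t 12.7 F [-8.09  4.57 -1.64] gap 0.06537526096672035 cmd [-0.015, 0.006, 0.232, 0.002, -0.035, -0.0]
t 12.7 F [-8.09  4.57 -1.64] gap 0.06537526096672035 cmd [-0.003, 0.005, 0.473, 0.002, -0.07, -0.0]
t 12.7 F [-8.09  4.57 -1.64] gap 0.06537526096672035 cmd [0.02, 0.005, 0.727, 0.002, -0.105, -0.0]
```

>>> apply_moves(commands=[[-0.06, 0, 0, 0, 0, 0, 6.2], [-0.12, 0, 0.1, 0, -0.015, 0, 6.2], [-0.12, 0, 0.23, 0, -0.035, 0, 6.2], [-0.12, 0, 0.35, 0, -0.053, 0, 6.2], [-0.11, 0, 0.47, 0, -0.07, 0, 6.2], [-0.11, 0, 0.47, 0, -0.07, 0, 6.2]])

```text
time_s: 13.3
tcp_pos: [0.5474, 0.1438, 0.0901]
tcp_rot: [0.448, 2.884, -0.048]
wrist_force: [-10.8, 6.2, -1.2]
finger_gap: 0.0656
grasp_force: 90.0
```

```bash
python3 - <<'E'
from h import *
from workcell import *
where()
for a in [(86,-.9,1),(86,-.9,0)]: step(*pose(*a))
d=get_image("scene");i=d["image"]
u,v=proj(d,O)[0].astype(int);print(u,v)
cv2.imwrite("pics/p6.png",cv2.resize(i[v-35:v+35,u-45:u+45,::-1],(770,600),interpolation=cv2.INTER_CUBIC))
E
```

```text
t 13.3 corner [84.97 -0.11 -1.38] centre [12.18 -0.16  5.81] slant 2.11 yaw 0.03 Fbed [-12.11   2.56   1.96] gap 0.0656 grip 90.0
t 13.3 F [-10.85   6.15  -1.24] gap 0.06559425344628214 cmd [-0.078, 0.017, 0.088, 0.002, -0.019, 0.0]
t 13.3 F [-10.85   6.15  -1.24] gap 0.06559425344628214 cmd [-0.059, 0.017, 0.214, 0.002, -0.037, 0.0]
311 210
```

View pics/p6.png

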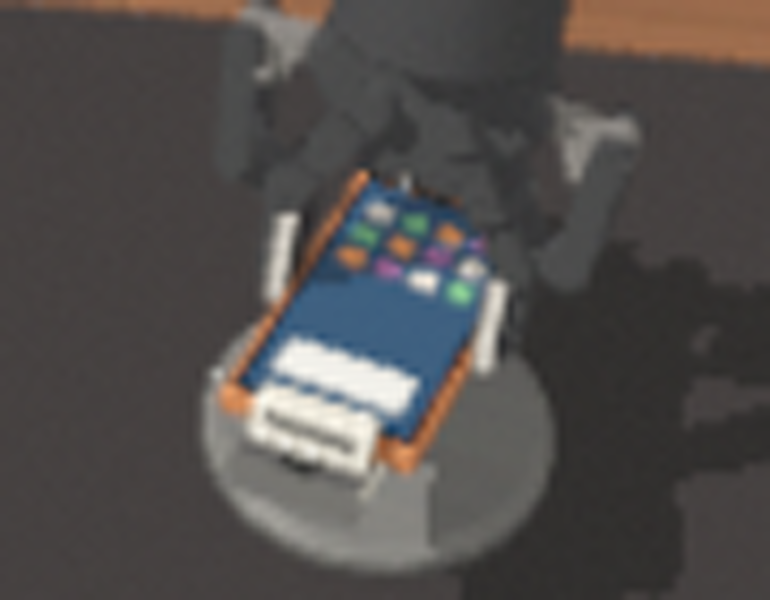

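Fx has risen to −12 N, so I'll measure the jaw travel in the image before going further, backing off 1 mm first.

>>> apply_moves(commands=[[0.1, 0, 0, 0, 0, 0, 6.2], [0.1, 0, 0, 0, 0, 0, 6.2]])

```text
time_s: 13.55
tcp_pos: [0.5474, 0.1438, 0.0903]
tcp_rot: [0.449, 2.883, -0.049]
wrist_force: [-8.3, 5.4, -0.6]
finger_gap: 0.0653
grasp_force: 90.0
```

```bash
cat >> h.py <<'E'
def jaw(d,lo=-.02,hi=.05):
    "white lip of the upper jaw: bed x,y extents on the plane z=15.5 mm"
    i=d["image"];h=cv2.cvtColor(i,cv2.COLOR_RGB2HSV)
    m=((h[...,1]<45)&(h[...,2]>175)).astype(np.uint8)
    v,u=np.nonzero(m);w=(cast(d,np.c_[u,v],Rb[:,2],O+Rb[:,2]*.0155)-O)@Rb*1000
    k=(abs(w[:,1])<30)&(w[:,0]>60+0)&(w[:,0]<110);w=w[k]
    print("jaw n",len(w),"x pct",np.percentile(w[:,0],[3,25,50,75,97]).round(1),"mean",w.mean(0).round(1))
E
python3 - <<'E'
from h import *
from workcell import *
import pickle
where()
jaw(pickle.load(open("im0.pkl","rb"))["scene"])
jaw(get_image("scene"))
E
```

```text
t 13.55 corner [85.02 -0.1  -1.07] centre [12.23 -0.1   6.04] slant 2.05 yaw -0.01 Fbed [-9.36  2.67  1.93] gap 0.0653 grip 90.0
jaw n 88 x pct [65.9 71.9 78.6 91.  99.4] mean [80.9  3.5 15.5]
jaw n 133 x pct [ 61.5  70.3  85.   95.4 108.6] mean [83.5  1.3 15.5]
```

```bash
python3 - <<'E'
from h import *
from workcell import *
import pickle
where()
a=pickle.load(open("im0.pkl","rb"))["scene"];d=get_image("scene")
for im in (a,d):
    h=cv2.cvtColor(im["image"],cv2.COLOR_RGB2HSV);m=((h[...,1]<45)&(h[...,2]>170)).astype(np.uint8)
    for v in range(206,240):print(v,''.join('#' if x else '.' for x in m[v,285:325]))
    k,l,st,ce=cv2.connectedComponentsWithStats(m,connectivity=4)
    for s_,c_ in zip(st,ce):
        if s_[4]>12 and 285<c_[0]<325 and 206<c_[1]<240: print(s_,c_,((cast(im,c_,Rb[:,2],O+Rb[:,2]*.0155)-O)@Rb*1000).round(1))
E
```

```text
t 13.6 corner [84.98 -0.12 -1.1 ] centre [12.19 -0.12  6.02] slant 2.06 yaw -0.01 Fbed [-9.64  2.12  1.67] gap 0.0652 grip 90.0
206 ........................................
207 ......................#....#............
208 .....................##.................
209 .....................#.........#........
210 .....................#..........#.......
211 .....................#..................
212 ......................#.........#.......
213 .......................##......##.#.....
214 ..........................######........
215 .................................#......
216 ..............##........................
217 .............######.....................
218 ......#.....##########..................
219 ............#############...............
220 ............##..###########...#.........
221 ............###....########...#.........
222 .............#####....#####..##.........
223 ................#####....#...#..........
224 ..................########..##..........
225 ......................####..#...........
226 ........................##.##...........
227 .......................
[... 1720 characters left out ...]
29 .....................###................
230 ........................................
231 ........................................
232 ........................................
233 ........................................
234 ........................................
235 ........................................
236 ........................................
237 ........................................
238 ........................................
239 ........................................
[322 208   3  10  17] [322.94117647 212.05882353] [[12.1 35.1 15.5]]
[298 214  17   9  78] [305.8974359  218.30769231] [[67.5  1.9 15.5]]
[295 220  15  10  89] [302.17977528 224.24719101] [[99.   1.7 15.5]]
```

The jaw is back about 18.5 mm (jaw blob centroid moved from bed x 80.5 to 99.0), short of the stop and far enough. I'll lower the other end the rest of the way.

>>> apply_moves(commands=[[0, 0, 0.06, 0, -0.009, 0, 6.2], [0.01, 0, 0.12, 0, -0.018, 0, 6.2], [0.01, 0, 0.18, 0, -0.027, 0, 6.2], [0.02, 0, 0.24, 0, -0.036, 0, 6.2], [0.02, 0, 0.24, 0, -0.036, 0, 6.2]])

```text
time_s: 14.15
tcp_pos: [0.5475, 0.1438, 0.0889]
tcp_rot: [0.443, 2.847, -0.056]
wrist_force: [-14.6, 5.5, 8.5]
finger_gap: 0.0655
grasp_force: 91.2
```

```bash
python3 - <<'E'
from h import *
from workcell import *
where()
E
```

```text
t 14.15 corner [ 8.526e+01 -8.000e-02  1.700e-01] centre [12.26 -0.09  4.61] slant -0.05 yaw 0.0 Fbed [-12.81   0.77  12.23] gap 0.0655 grip 91.2
```

>>> apply_moves(commands=[[0.05, 0, -0.05, 0, 0, 0, 6.2], [0.05, 0, -0.05, 0, 0, 0, 6.2]])

```text
time_s: 14.35
tcp_pos: [0.5475, 0.1439, 0.0889]
tcp_rot: [0.443, 2.847, -0.056]
wrist_force: [-9.8, 4.4, 3.9]
finger_gap: 0.0656
grasp_force: 90.6
```

```bash
cat >> h.py <<'E'
def plane(d):
    "screen plane in bed coords from the z map, blue pixels only"
    h=cv2.cvtColor(d["image"],cv2.COLOR_RGB2HSV);m=(h[...,0]>95)&(h[...,0]<120)&(h[...,1]>110)&(h[...,2]>60)
    w=((cloud(d)-O)@Rb*1000)
    m&=(abs(w[...,0])<110)&(abs(w[...,1])<45)&(w[...,2]>-5)&(w[...,2]<40)
    q=w[m];A=np.c_[q[:,:2],np.ones(len(q))];s,*_=np.linalg.lstsq(A,q[:,2],rcond=None)
    print("blue",len(q),"x",np.percentile(q[:,0],[1,99]).round(1),"y",np.percentile(q[:,1],[1,99]).round(1),"slope deg",np.degrees(s[:2]).round(2),"z at 0",s[2].round(2),"sd",(q[:,2]-A@s).std().round(2))
E
python3 - <<'E'
from h import *
from workcell import *
where();d=get_image("scene");plane(d)
h=cv2.cvtColor(d["image"],cv2.COLOR_RGB2HSV)
w=((cloud(d)-O)@Rb*1000);hh=(abs(w[...,1])<45)&(abs(w[...,0])<110)
i=d["image"];u,v=proj(d,O+Rb@[-.03,0,0])[0].astype(int)
cv2.imwrite("pics/p7.png",cv2.resize(i[v-30:v+30,u-36:u+36,::-1],(720,600),interpolation=cv2.INTER_CUBIC))
E
```

```text
t 14.35 corner [ 8.526e+01 -7.000e-02  2.300e-01] centre [12.25 -0.06  4.65] slant -0.07 yaw -0.01 Fbed [-9.28  1.26  6.52] gap 0.0656 grip 90.6
blue 233 x [-50.3  78.1] y [-27.7  27.9] slope deg [0.39 0.07] z at 0 9.16 sd 1.46
```

View pics/p7.png

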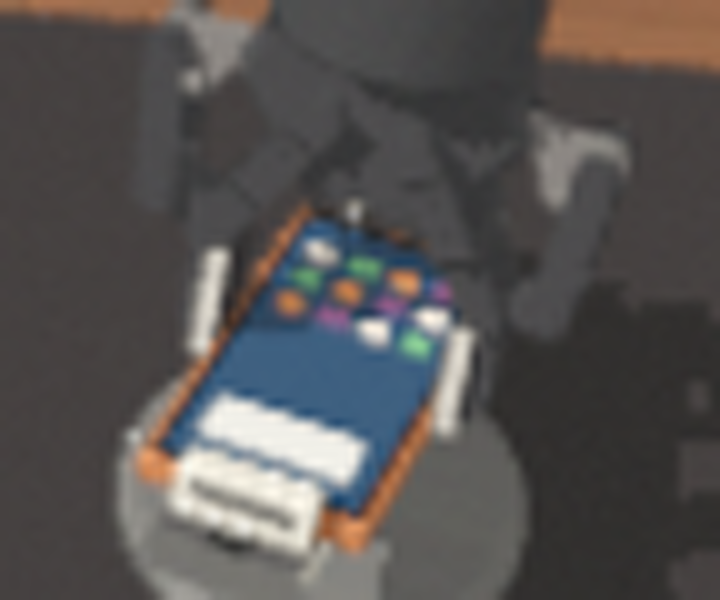

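The phone is flat on the pad: slope 0.4°, top face 9.2 mm above the pad, and the lower jaw's lip shows past its far end at (352,210). I'll ease it back now.

>>> apply_moves(commands=[[0.15, 0, -0.02, 0, 0, 0, 6.2], [0.3, 0, -0.02, 0, 0, 0, 6.2], [0.45, 0, -0.02, 0, 0, 0, 6.2], [0.6, 0, -0.02, 0, 0, 0, 6.2], [0.75, 0, -0.02, 0, 0, 0, 6.2], [0.9, 0, -0.02, 0, 0, 0, 6.2], [0.9, 0, -0.02, 0, 0, 0, 6.2]])

```text
time_s: 15.1
tcp_pos: [0.5413, 0.1459, 0.0872]
tcp_rot: [0.445, 2.842, -0.057]
wrist_force: [-5.2, 3.5, -3.6]
finger_gap: 0.0651
grasp_force: 89.6
```

```bash
python3 - <<'E'
from h import *
from workcell import *
where();plane(get_image("scene"))
E
```

```text
t 15.1 corner [78.59 -0.13  0.57] centre [ 5.57 -0.01  4.7 ] slant -0.29 yaw -0.1 Fbed [-6.77  1.79 -1.9 ] gap 0.0651 grip 89.6
blue 230 x [-57.5  72.2] y [-27.8  28. ] slope deg [-0.12 -0.02] z at 0 9.4 sd 1.35
```

>>> apply_moves(commands=[[0.15, 0, 0, 0, 0, 0, 6.2], [0.3, 0, 0, 0, 0, 0, 6.2], [0.45, 0, 0, 0, 0, 0, 6.2], [0.5, 0, 0, 0, 0, 0, 6.2], [0.5, 0, 0, 0, 0, 0, 6.2]])

```text
time_s: 15.65
tcp_pos: [0.5388, 0.1467, 0.0873]
tcp_rot: [0.447, 2.838, -0.058]
wrist_force: [-2.3, 1.1, -5.7]
finger_gap: 0.0653
grasp_force: 89.4
```

```bash
python3 - <<'E'
from h import *
from workcell import *
where();plane(get_image("scene"))
E
```

```text
t 15.65 corner [76.12 -0.27  1.56] centre [ 3.09 -0.03  5.37] slant -0.54 yaw -0.19 Fbed [-3.94  0.33 -4.83] gap 0.0653 grip 89.4
blue 215 x [-59.1  69.2] y [-27.3  27.8] slope deg [ 0.56 -0.27] z at 0 10.06 sd 1.26
```

>>> apply_moves(commands=[[0, 0, 0.06, 0, 0.004, 0, 6.2], [0.1, 0, 0.12, 0, 0.008, 0, 6.2], [0.2, 0, 0.12, 0, 0.008, 0, 6.2], [0.3, 0, 0.12, 0, 0.008, 0, 6.2], [0.3, 0, 0.12, 0, 0.008, 0, 6.2]])

```text
time_s: 16.2
tcp_pos: [0.5373, 0.1474, 0.0862]
tcp_rot: [0.448, 2.843, -0.057]
wrist_force: [-1.9, -2.5, 1.2]
finger_gap: 0.0651
grasp_force: 90.1
```

```bash
python3 - <<'E'
from h import *
from workcell import *
where();plane(get_image("scene"))
E
```

```text
t 16.2 corner [7.419e+01 2.000e-02 5.400e-01] centre [1.17 0.27 4.77] slant -0.21 yaw -0.21 Fbed [-0.66 -2.91  1.46] gap 0.0651 grip 90.1
blue 215 x [-60.1  69.4] y [-28.   28.2] slope deg [ 0.05 -0.33] z at 0 9.37 sd 1.43
```

>>> apply_moves(commands=[[0.06, 0, -0.01, 0, 0.002, 0, 6.2], [0.12, 0, -0.01, 0, 0.003, 0, 6.2], [0.12, 0, -0.01, 0, 0.003, 0, 6.2]])

```text
time_s: 16.55
tcp_pos: [0.5361, 0.148, 0.0857]
tcp_rot: [0.448, 2.847, -0.055]
wrist_force: [-1.2, -3.2, 1.8]
finger_gap: 0.0655
grasp_force: 90.1
```

```bash
cat >> h.py <<'E'
def jawd(im):
    h=cv2.cvtColor(im["image"],cv2.COLOR_RGB2HSV);m=((h[...,1]<45)&(h[...,2]>170)).astype(np.uint8)
    k,l,st,ce=cv2.connectedComponentsWithStats(m,connectivity=4)
    for s_,c_ in zip(st,ce):
        if s_[4]>12 and 285<c_[0]<345 and 180<c_[1]<240: print(s_,((cast(im,c_,Rb[:,2],O+Rb[:,2]*.0155)-O)@Rb*1000).round(1))
E
python3 - <<'E'
from h import *
from workcell import *
where();d=get_image("scene");plane(d);jawd(d)
E
```

```text
t 16.55 corner [72.73  0.15  0.17] centre [-0.27  0.4   4.67] slant -0.0 yaw -0.2 Fbed [ 0.3  -3.38  1.82] gap 0.0655 grip 90.1
blue 212 x [-61.7  66.7] y [-27.3  28.5] slope deg [-0.29  0.94] z at 0 9.28 sd 1.49
[299 198   3  10  16] [[  2.6 -38.3  15.5]]
[323 206   3  10  18] [[ 4.9 36.5 15.5]]
[299 212  17   9  75] [[55.6  2.3 15.5]]
[296 217  16  11  85] [[86.1  1.6 15.5]]
```

Upper jaw travel is now 5.6 mm and Fx is about 0, so the phone is centred. I'll release it.

>>> apply_moves(commands=[[0, 0, 0, 0, 0, 0, 6.8], [0, 0, 0, 0, 0, 0, 7.2], [0, 0, 0, 0, 0, 0, 7.8], [0, 0, 0, 0, 0, 0, 8.2], [0, 0, -0.5, 0, 0, 0, 8.2], [0, 0, -2, 0, 0, 0, 8.2], [0, 0, -4, 0, 0, 0, 8.2], [0, 0, -5, 0, 0, 0, 8.2], [0, 0, -5, 0, 0, 0, 4], [0, 0, -5, 0, 0, 0, 1], [0, 0, -5, 0, 0, 0, 0], [0, 0, -5, 0, 0, 0, 0]], grip_force=20)

```text
time_s: 17.8
tcp_pos: [0.5225, 0.1517, 0.1326]
tcp_rot: [0.448, 2.85, -0.056]
wrist_force: [0.0, 0.3, -0.3]
finger_gap: 0.0239
grasp_force: 0.0
```

```bash
python3 - <<'E'
from h import *
from workcell import *
where();d=get_image("scene");plane(d);jawd(d)
s=read_state();Rt=R.from_rotvec(s["tcp_rot"]).as_matrix()
print("tip in bed",Rb.T@(s["tcp_pos"]+Rt@[0,0,.019]-O)*1000,"TCP",Rb.T@(s["tcp_pos"]-O)*1000,s["finger_gap"])
E
```

```text
t 17.8 corner [71.26 -0.35 48.89] centre [-1.73 -0.13 53.59] slant 0.16 yaw -0.18 Fbed [-0.14  0.27 -0.31] gap 0.0239 grip 0.0
blue 216 x [-63.   64.6] y [-26.4  28.7] slope deg [-0.07  0.18] z at 0 9.93 sd 1.49
[308 188   3  10  17] [[-65.9 -33.1  15.5]]
[314 191   9  10  38] [[-68.8  -4.   15.5]]
[300 212  16   9  76] [[53.9  2.7 15.5]]
[296 217  16  11  85] [[84.9  1.8 15.5]]
tip in bed [-0.68267149 -0.08735401 42.96195755] TCP [-0.63117312 -0.10379923 61.96188065] 0.016409233106307045
```

>>> apply_moves(commands=[[0, 0, 1, 0, 0, 0, 0], [0, 0, 2, 0, 0, 0, 0], [0, 0, 2.7, 0, 0, 0, 0], [0, 0, 3, 0, 0, 0, 0], [0, 0, 3, 0, 0, 0, 0], [0, 0, 3, 0, 0, 0, 0]])

```text
time_s: 18.45
tcp_pos: [0.5305, 0.1496, 0.1046]
tcp_rot: [0.448, 2.849, -0.055]
wrist_force: [-1.4, 0.9, -0.4]
finger_gap: 0.0
grasp_force: 0.0
```

>>> apply_moves(commands=[[0, 0, 0.1, 0, 0, 0, 0], [0, 0, 0.2, 0, 0, 0, 0], [0, 0, 0.2, 0, 0, 0, 0]])

```text
time_s: 18.75
tcp_pos: [0.5311, 0.1495, 0.1028]
tcp_rot: [0.448, 2.848, -0.055]
wrist_force: [-0.7, -0.3, -0.1]
finger_gap: -0.0001
grasp_force: 0.0
```

>>> apply_moves(commands=[[0, 0, 0.1, 0, 0, 0, 0], [0, 0, 0.1, 0, 0, 0, 0]])

```text
time_s: 18.95
tcp_pos: [0.5312, 0.1494, 0.1017]
tcp_rot: [0.448, 2.848, -0.055]
wrist_force: [0.5, 0.1, -0.2]
finger_gap: 0.0005
grasp_force: 0.0
```

>>> apply_moves(commands=[[0, 0, 0.05, 0, 0, 0, 0], [0, 0, 0.05, 0, 0, 0, 0]])

```text
time_s: 19.15
tcp_pos: [0.5313, 0.1494, 0.1012]
tcp_rot: [0.448, 2.848, -0.055]
wrist_force: [0.6, 0.6, 0.9]
finger_gap: -0.0001
grasp_force: 0.0
```

>>> apply_moves(commands=[[0, 0, 0.05, 0, 0, 0, 0], [0, 0, 0.05, 0, 0, 0, 0]])

```text
time_s: 19.35
tcp_pos: [0.5315, 0.1493, 0.1007]
tcp_rot: [0.448, 2.848, -0.055]
wrist_force: [-0.4, -0.1, 0.0]
finger_gap: -0.0
grasp_force: 0.0
```

>>> apply_moves(commands=[[0, 0, 0.05, 0, 0, 0, 0], [0, 0, 0.05, 0, 0, 0, 0]])

```text
time_s: 19.55
tcp_pos: [0.5316, 0.1493, 0.1002]
tcp_rot: [0.448, 2.848, -0.055]
wrist_force: [0.6, 0.6, 0.0]
finger_gap: 0.0
grasp_force: 0.0
```

>>> apply_moves(commands=[[0, 0, 0.05, 0, 0, 0, 0], [0, 0, 0.05, 0, 0, 0, 0]])

```text
time_s: 19.75
tcp_pos: [0.5317, 0.1492, 0.0999]
tcp_rot: [0.448, 2.848, -0.055]
wrist_force: [-1.4, -0.1, 2.6]
finger_gap: -0.0001
grasp_force: 1.4
```

>>> apply_moves(commands=[[0, 0, 0.05, 0, 0, 0, 0], [0, 0, 0.05, 0, 0, 0, 0]])

```text
time_s: 19.95
tcp_pos: [0.5317, 0.1493, 0.0999]
tcp_rot: [0.448, 2.848, -0.055]
wrist_force: [-4.8, 0.6, 7.3]
finger_gap: 0.0002
grasp_force: 4.1
```

>>> apply_moves(commands=[[0, 0, 0.04, 0, 0, 0, 0], [0, 0, 0.04, 0, 0, 0, 0]])

```text
time_s: 20.15
tcp_pos: [0.5317, 0.1493, 0.0999]
tcp_rot: [0.447, 2.848, -0.055]
wrist_force: [-7.1, 0.3, 11.2]
finger_gap: -0.0001
grasp_force: 6.0
```

>>> apply_moves(commands=[[0, 0, 0.04, 0, 0, 0, 0], [0, 0, 0.04, 0, 0, 0, 0], [0, 0, 0.04, 0, 0, 0, 0]])

```text
time_s: 20.45
tcp_pos: [0.5317, 0.1493, 0.0999]
tcp_rot: [0.447, 2.848, -0.055]
wrist_force: [-8.5, -0.8, 15.1]
finger_gap: 0.0001
grasp_force: 8.0
```

```bash
python3 - <<'E'
from h import *
from workcell import *
where()
s=read_state();Rt=R.from_rotvec(s["tcp_rot"]).as_matrix()
print("tip in bed",Rb.T@(s["tcp_pos"]+Rt@[0,0,.019]-O)*1000)
E
```

```text
t 20.45 corner [71.98  0.12 14.96] centre [-1.01  0.31 19.52] slant 0.05 yaw -0.16 Fbed [-3.71 -3.37 16.64] gap 0.0001 grip 8.0
tip in bed [-0.02280185  0.33088332  8.81458618]
```

>>> apply_moves(commands=[[0, 0, -0.1, 0, 0, 0, 0], [0, 0, -0.3, 0, 0, 0, 0], [0, 0, -1.5, 0, 0, 0, 0], [0, 0, -4, 0, 0, 0, 0], [0, 0, -7, 0, 0, 0, 0], [0, 0, -9, 0, 0, 0, 0], [0, 0, -9, 0, 0, 0, 0], [0, 0, -9, 0, 0, 0, 0]])

```text
time_s: 21.25
tcp_pos: [0.5103, 0.1562, 0.186]
tcp_rot: [0.448, 2.847, -0.054]
wrist_force: [-0.1, -0.3, -0.1]
finger_gap: -0.0002
grasp_force: 0.0
```

```bash
python3 - <<'E'
from h import *
from workcell import *
for k in range(2): d=get_image("scene");plane(d);jawd(d)
i=d["image"];u,v=proj(d,O)[0].astype(int)
cv2.imwrite("pics/p8.png",cv2.resize(i[v-30:v+30,u-36:u+36,::-1],(720,600),interpolation=cv2.INTER_CUBIC))
E
```

```text
blue 229 x [-64.9  63.7] y [-26.8  28.7] slope deg [ 0.25 -0.3 ] z at 0 9.39 sd 1.46
[314 192  13   7  46] [[-71.    0.9  15.5]]
[300 212  16   9  76] [[53.9  2.7 15.5]]
[296 217  16  10  84] [[84.6  1.6 15.5]]
blue 229 x [-66.1  63.5] y [-27.1  28.6] slope deg [0.08 0.74] z at 0 9.33 sd 1.51
[314 192  13   7  46] [[-71.    0.9  15.5]]
[300 212  16   9  75] [[53.8  2.4 15.5]]
[296 217  16  10  83] [[84.5  1.4 15.5]]
```

View pics/p8.png

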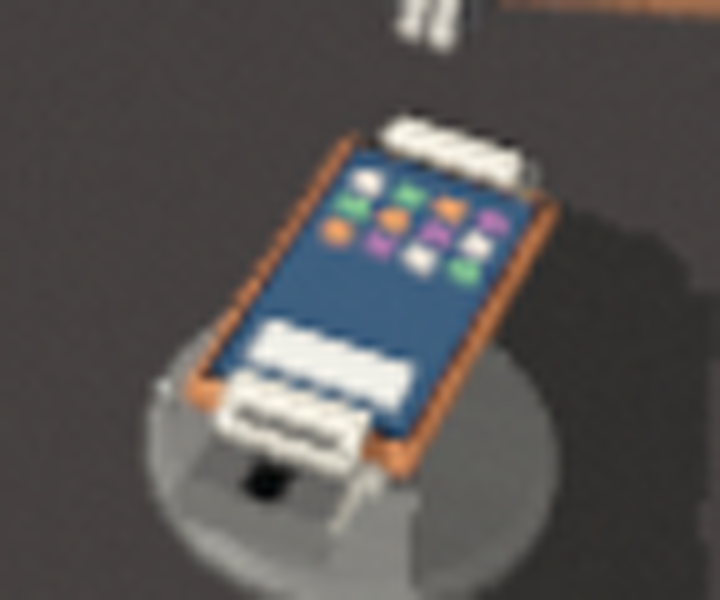

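The phone is flat between both lips (the jaws at (290,420) and (455,150)), centred within about 1 mm, and the gripper is clear of it. I'll hand the job in.

```bash
python3 -c "
from workcell import *
print(job_done())"
```

```text
the job is handed in; nothing more can be done
None
```

The job is handed in, no verdict shown: by the last images the phone lies screen up and flat on the pad, about 1 mm off the coil's centre, with its ends under both jaws' lips; I pressed it down with about 17 N and drew the gripper clear.

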